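Crank two jam portions into the bowl

TASK

Put the navy bowl upright on the worktop, where the tubs fall from the open end of the jam-portion dispenser, and let go of it. Then take the crank by its black knob and turn it clockwise, slowly and steadily, through the heavy point that comes once in every turn, until exactly two jam tubs have dropped into the bowl; then let go of the knob with the crank at rest. Do not crush the knob or drag it in or out along the crank arm (its sprung pin bears little: feel where it sits), do not let the spring snap the crank forward or kick it back, do not touch the tubs, and leave the two spice jars and the kitchen timer where they are.

Things in the scene. Friction and masses are not known exactly. Their poses are not given: they have to be found in the camera images.
- dispenser: Fixed jam-portion dispenser: grey gearbox 100 x 90 x 136 mm high, a crank on top, a straight magazine at its side. Origin on the worktop under the crank's axis, z up; the magazine runs to its own -y. Turned clockwise seen from above (yellow arrow), a white pusher moves the row of tubs to the open end by 32 mm (one tub) a turn. At the start the crank stands in the easy part of its turn.
- crank_arm: Flat steel crank arm, 22 mm wide, turning in a horizontal plane. Origin on the crank's axis at the arm's underside, 156 mm above the worktop; x points along the arm to the knob, z up. The forces of both fingers on knob and arm, added up, must stay under 120 N (a grip of 40 N counts 80), the turning speed under 8 rad/s; the crank must not run by itself (2 rad/s unheld).
- knob_slot (a point): Middle of the slot in the arm, 60 mm from the axis, at half the knob's height (190 mm above the worktop); axes as the arm's. The knob is a black upright cylinder, 24 mm across, 167 to 212 mm above the worktop, spinning freely. Its pin is clamped up to 10 mm further in or out along the arm than this point (50 to 70 mm from the axis): different each time and not measured.
- outlet (a point): Point on the worktop under where the tubs fall; the bowl's centre belongs here. Axes as the dispenser's. The magazine's lip is 36 mm back to +y. The magazine is an open-topped channel, 46 mm wide, floor 74 mm and walls 94 mm above the worktop; its last 90 mm are free underneath (70 mm of headroom).
- bowl_center (a point): Loose navy bowl, 154 mm across, 53 mm high, 0.15 to 0.3 kg, round and open. This point lies on its axis, half-way up (26 mm). Its foot is 84 mm across; the wall slopes out from there to the rim at 76 mm radius, so it can be pinched across the rim from above.
- bowl: The same navy bowl at its origin, the centre of its underside.
- tub_1: Red square jam tub (sealed portion), 32 x 32 x 24 mm high, 15 g, first in the row (nearest the open end). Origin at the centre of its underside, 74 mm above the worktop while in the magazine.
- tub_2: Yellow tub, the same, second in the row.
- tub_3: Blue tub, the same, third in the row; it must stay in the magazine.
- tub_4: Green tub, the same, last in the row, next to the pusher; it must stay in the magazine.
- red_jar: Bystander: spice jar with a red cap, 45 x 45 x 106 mm, origin at the centre of its underside.
- white_jar: Bystander: spice jar with a white cap, 47 x 47 x 98 mm, origin at the centre of its underside.
- timer: Bystander: round kitchen timer with a red top, 64 x 64 x 36 mm, origin at the centre of its underside.
- crank_top (a point): Centre of the hub's top, on the crank's axis, 166 mm above the worktop. The arm is clamped to its shaft at any angle, so where the heavy point lies must be felt: elsewhere turning takes 2 to 3 N at the knob; over 75 degrees before it a spring resists with up to about 11 N, over 75 degrees after it pushes the crank on with up to 5 N. A tub drops soon after each heavy point.
- knob_flex (a joint): Sprung play of the knob's pin along the arm (m): 0 unloaded, positive outwards, 10 N for each mm. A push or pull along the arm of more than 13 N (1.3 mm) overloads the pin. Pushing across the arm, as cranking does, does not show here.
Not all that is in view belongs to the job. What is shaped like the bowl but pink or white is not meant.

How it is judged:
On the way, in this order (a step that is already met when the one before it is completed fails the run):
1. the bowl stands under the outlet, released, before any tub has dropped (horizontal distance between bowl_center and outlet below 0.05 m and angle between bowl_center's own z axis and vertical below 0.15 rad and height (world z) of bowl_center below 0.034 m and linear speed of bowl below 0.02 m/s and contact force between the fingers and bowl below 0.2 N and height (world z) of each of tub_1, tub_2 above 0.067 m), for 0.2 s.
2. the first tub lies in the bowl, the second is still in the magazine (horizontal distance between tub_1 and bowl_center below 0.07 m and height (world z) of tub_1 below 0.05 m and height (world z) of tub_2 above 0.067 m), for 0.1 s.
3. the second tub lies in the bowl (horizontal distance between each of tub_1, tub_2 and bowl_center below 0.07 m and height (world z) of each of tub_1, tub_2 below 0.05 m), for 0.2 s.
At the end, for the whole second after the job is handed in: The bowl stands upright on the worktop, its centre within 50 mm of the outlet point; the red and the yellow tub lie in it, the blue and the green tub are still in the magazine; crank and bowl are at rest and the robot has let go (all of step 3 and horizontal distance between bowl_center and outlet below 0.05 m and angle between bowl_center's own z axis and vertical below 0.15 rad and height (world z) of bowl_center below 0.034 m and height (world z) of each of tub_3, tub_4 above 0.067 m and angular speed of crank_arm below 0.1 rad/s and linear speed of bowl below 0.02 m/s); the robot touches nothing.
It fails at once if the knob's pin is overloaded along the arm (more than 1.3 mm, 13 N) (value of joint knob_flex above 0.0013 m or value of joint knob_flex below -0.0013 m).
It fails at once if the crank is spun too fast (over 8 rad/s) or is left to run by itself, snapping forward or kicking back (over 2 rad/s with the fingers not holding it) (angular speed of crank_arm above 8 rad/s or (angular speed of crank_arm above 2 rad/s and contact force between the fingers and crank_arm below 1 N)).
It fails at once if the fingers squeeze and load the crank or its knob with more than 120 N in all (contact force between the fingers and crank_arm above 120 N).
It fails at once if the gripper or the arm touches a tub (contact force between any of the fingers, the arm and tub_1 above 0.3 N or contact force between any of the fingers, the arm and tub_2 above 0.3 N or contact force between any of the fingers, the arm and tub_3 above 0.3 N or contact force between any of the fingers, the arm and tub_4 above 0.3 N).
It fails at once if a spice jar or the timer is shifted by more than 3 cm (distance of any of red_jar, white_jar, timer from where it was at the start of the episode above 0.03 m).
It also fails if it takes over 72 s, if anything falls off the work surface, if the arm or the gripper's body presses on something with over 40 N, if the wrist force passes 120 N, or if a joint passes its speed limit or range.

ROBOT

A 7-joint arm with a two-finger parallel gripper is mounted at the origin on a cart in front of the work surface, level with it; the furniture and walls round the work are solid. World frame = base frame: x ahead of the robot, y to its left, z up, the work surface at z = 0. Lengths are in m, angles in rad, forces in N, time in s.
With the tool pointing down it reaches from about 0.425 to 0.925 m from the base axis. Payload 6.8 kg.
Tool frame: the origin (TCP) lies between the finger pads; the fingertips stand 14 mm ahead of it and the grasp point (between the pads) lies 5 mm behind it; z points along the fingers, y is the line along which they close (so a half turn about z gives the same grasp; the last joint's range is limited). The gripper opens to 85 mm and grips with 20 to 120 N. Pads are 22 mm wide; open, the fingers measure 114 mm over their backs; the gripper's body (76 mm by 85 mm) begins 54 mm behind the grasp point. The pads swing forward as they close: fully open they stand 13 mm farther back than shut.
Start: joints at [1.204, 0.477, 0.022, 1.555, -0.011, 1.109, -0.083], TCP at [0.173, -0.653, 0.245] pointing down, gripper open.
Joint ranges: [-2.96, 2.96], [-0.34, 2.1], [-1.41, 1.46], [0.24, 2.44], [-1.37, 4.51], [0.17, 1.92], [-2.96, 2.96]. Speed limits (rad/s): [2.39, 2.39, 3.14, 3.14, 3.14, 3.14, 3.14].

INTERFACE

Orientations are given as a rotation vector (axis times angle).
In Python, from bench import r, eyes, ticket gives the robot as it stands. The module is installed in compiled form; this text tells all that it offers.
- The arm moves only by the tool arm_command, never from a script. Its argument "plan" is text: rows parted by semicolons, each of 4 numbers parted by spaces: the shift along the tool's x, y, z in m, then the turn about the tool's z in degrees. In form: tx ty tz yaw; .... A call has 1 to 20 rows; each row shifts and turns the commanded pose from where the row before left it, along the tool's axes as they then stand; what a row does not reach is not made up. A row lasts 1/8 s, in which the tool goes at most 62.5 mm and 10.7 degrees, less where a joint would pass 70% of its speed; a pose out of reach is approached as far as the arm can. A call is refused whole if a number of a shift passes 0.0625 or a number of a turn 10.7, either way. A call with a gripper value outside its range is refused whole. "hand" is the closure, from -1 (fully open) to 1 (shut), set as the call begins (left out, the last holds). The fingers move at their own pace and stop on an object; "grip_force" is the grip in N (left out, the last holds). Time passes only in rows, so rows that do not move let the fingers close. It gives the time, the measured TCP pose, the force, the opening and the grip force at its end, in the units of the state.
- r.get_obs(): the state, without advancing time (a new reading comes with each control period).
- eyes.grab_frame(name): name is "side" or "top"; returns (picture, depth): 400x640x3 uint8, red, green, blue; 400x640 float32, m along the optical axis (not along the pixel's ray), 0 where there is no reading.
- eyes.calibration(name): a dict with "fov_y" (degrees; the focal length in pixels is half the picture's height over the tangent of half this angle, whatever the lens; pixels are square), "cx", "cy" (the principal point, pixels), "origin" and "attitude" of the camera in the world. Camera axes: x right, y up, looking along -z (the intrinsics and any distortion apply to the point x, -y, -z); pixel columns grow to the right and rows downward; lengths in m; the calibration is good to about 2 mm. A picture is of the moment at which its call begins. calibration takes no time and is no camera call.
- ticket.hand_in(): hands the job in; it is judged then, once.
The state is a dict: "clock": time; "joints": joint angles; "qvel": joint speeds; "tau": joint torques, N m; "tcp_pos": TCP position; "orientation": TCP orientation; "contact_force": force on the tool from outside, world axes, zero at the start; "moment": the same for the moment, N m; "grip_width": finger opening in m; "gripper_force": force on a finger pad.
Only numpy, scipy, OpenCV 4.12 (cv2) and the standard library are available. Lean on these libraries where they do the work, as an engineer would, in place of code of your own. Each camera call takes 0.05 s, during which the arm holds its last target. There are 200 camera calls.

## Working session

There is one attempt and no reset: what is moved stays moved. The work goes in short steps, Python scripts to look and compute and a tool call to move; the robot and the scene stay as the last step left them, time stands still between calls to the robot, and variables do not carry over. Pictures are saved under pics/ and viewed, at most 10 in all, crops included, and the job is handed in when it is done.

Besides the shell and the picture viewer there is one more tool, called after ">>>" as name(argument=value, ...) on one line, values as JSON. arm_command: Moves the arm, as the interface text tells. Its arguments: {"type":"object","properties":{"plan":{"type":"string"},"hand":{"type":"number"},"grip_force":{"type":"number"}},"required":["plan"]}

```bash
mkdir -p pics; cat > h.py <<'E'
import numpy as np, cv2
from bench import r, eyes, ticket
from scipy.spatial.transform import Rotation as R
def grab(n,fn=None):
    p,d=eyes.grab_frame(n)
    p=np.array(p);d=np.array(d)
    np.savez('last_%s.npz'%n,p=p,d=d)
    if fn: cv2.imwrite('pics/'+fn,p[:,:,::-1])
    return p,d
E
python3 - <<'E'
from h import *
for n in('side','top'):
    grab(n,n+'0.png'); print(eyes.calibration(n))
print(r.get_obs())
E
```

```text
{'fov_y': 45.29663457516555, 'cx': 314.2944993763517, 'cy': 201.15211264531655, 'origin': array([0.15108102, 1.30623947, 1.04806707]), 'attitude': array([ 0.1894331 , -1.33166503, -2.52125858])}
{'fov_y': 44.75441084765976, 'cx': 318.5752130629066, 'cy': 197.323551382925, 'origin': array([0.40463087, 0.02945589, 1.46238511]), 'attitude': array([ 0.11522311, -0.08314536, -1.59416977])}
{'clock': 0.1, 'joints': array([ 1.20396705,  0.47774024,  0.0223428 ,  1.55633026, -0.01149764,
        1.10926044, -0.08311986]), 'qvel': array([-0.00028249, -0.00173128,  0.0026387 , -0.00124372,  0.00143442,
        0.00071701,  0.00112061]), 'tau': array([ 4.40243748e-03, -5.97759604e+01,  1.61333419e+00, -2.81959194e+01,
        1.28094296e-02,  4.87604077e-03,  3.65783751e-05]), 'tcp_pos': array([ 0.17256722, -0.65206247,  0.24441704]), 'orientation': array([-3.11377771e+00, -4.05077007e-01,  5.11004879e-04]), 'contact_force': array([ 0.74118239,  0.20631564, -0.18892902]), 'moment': array([-0.03460262, -0.07351716,  0.02284516]), 'gripper_force': 0.0, 'grip_width': 0.08552361268843948}
```

View pics/side0.png

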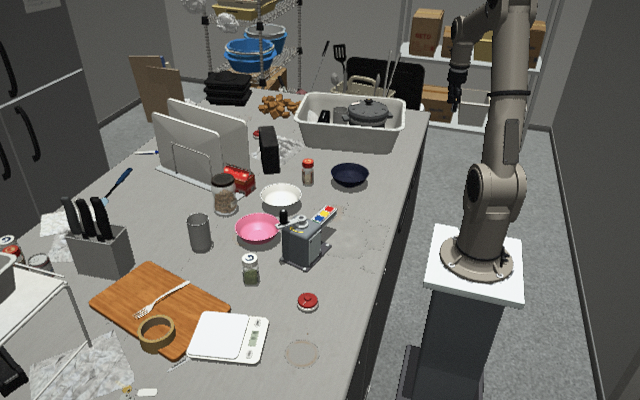

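View pics/top0.png

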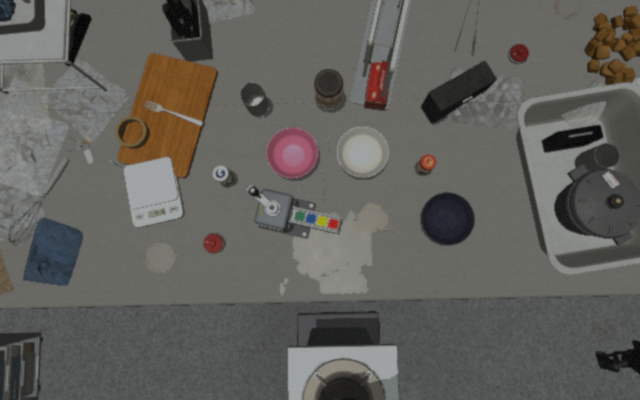

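Bowl candidates in the top view are navy (447,219), pink (293,153) and white (362,153); I choose navy. The dispenser hub is near (272,208), the knob near (253,190), and the tubs run from green (299,216) to red (334,223). The red jar is at (428,163), the white jar at (221,175) and the timer at (213,243).

```bash
cat >> h.py <<'E'
def cam(n):
    c=eyes.calibration(n); f=200/np.tan(np.radians(c['fov_y']/2))
    return c,f,R.from_rotvec(c['attitude']).as_matrix()
def ray(n,u,v):
    c,f,M=cam(n); return np.array(c['origin']),M@np.array([(u-c['cx'])/f,-(v-c['cy'])/f,-1])
def onz(n,u,v,z):
    o,d=ray(n,u,v); return o+d*(z-o[2])/d[2]
def dep(n,u,v,d):
    o,q=ray(n,u,v); return o+q*d
def blob(p,lo,hi,box,amin=8):
    hsv=cv2.cvtColor(np.ascontiguousarray(p),cv2.COLOR_RGB2HSV); m=cv2.inRange(hsv,np.array(lo),np.array(hi))
    k=np.zeros_like(m);x0,y0,x1,y1=box;k[y0:y1,x0:x1]=m[y0:y1,x0:x1]
    n,l,s,c=cv2.connectedComponentsWithStats(k)
    if n<2: return None
    i=1+np.argmax(s[1:,4]); return c[i],s[i],l==i
E
python3 - <<'E'
from h import *
z=np.load('last_top.npz');p,d=z['p'],z['d']
box=(285,200,345,240)
for n,lo,hi in(('red',(0,120,80),(8,255,255)),('yel',(22,120,80),(35,255,255)),('blue',(105,120,60),(125,255,255)),('green',(45,80,40),(90,255,255))):
    b=blob(p,lo,hi,box)
    if b: c=b[0]; print(n,c,b[1][2:],onz('top',*c,.098),dep('top',*c,np.median(d[b[2]])))
b=blob(p,(105,60,10),(130,255,140),(410,180,490,260)); print('bowl',b[0],b[1])
m=b[2].astype(np.uint8);ct=max(cv2.findContours(m,0,1)[0],key=len)
e=cv2.fitEllipse(cv2.convexHull(ct));print(e,onz('top',*e[0],.053)); 
w=d[190:250,415:480];print('bowl rim z',dep('top',*e[0],d[219,447]))
# heights
for nm,(u,v) in dict(knob=(253,190),hub=(272,208),rj=(428,163),wj=(221,175),tim=(213,243)).items(): print(nm,dep('top',u,v,d[v,u]))
s=p[170:250,190:350];cv2.imwrite('pics/t1.png',cv2.resize(s,(800,400),interpolation=3)[:,:,::-1])
z=np.load('last_side.npz');s=z['p'][140:290,220:380]
cv2.imwrite('pics/s1.png',cv2.resize(s,(640,600),interpolation=3)[:,:,::-1])
E
```

```text
red [332.975 223.425] [11 10 80] [0.50260382 0.01648343 0.098     ] [0.50261925 0.01648139 0.09778518]
yel [321.80769231 220.75641026] [10 10 78] [0.51093374 0.04767433 0.098     ] [0.51092119 0.04767218 0.09816111]
blue [310.60344828 218.24137931] [ 8  9 58] [0.51885269 0.07905356 0.098     ] [0.51880915 0.07903465 0.0985201 ]
green [299.39344262 215.70491803] [ 9  9 61] [0.52685104 0.1105206  0.098     ] [0.52687354 0.11053552 0.09774886]
bowl [448.11270125 217.55992844] [ 423  194   50   50 1118]
((447.39739990234375, 218.5646514892578), (48.7879638671875, 50.47196578979492), 149.64869689941406) [ 0.5113231  -0.31501207  0.053     ]
bowl rim z [ 0.51504501 -0.32702868  0.00383422]
knob [0.58684162 0.22329092 0.21345844]
hub [0.54311116 0.17939154 0.16940512]
rj [ 0.66629696 -0.2569564   0.10428166]
wj [0.64997358 0.33322195 0.09565319]
tim [0.45858954 0.3697525  0.03667241]
```

View pics/t1.png

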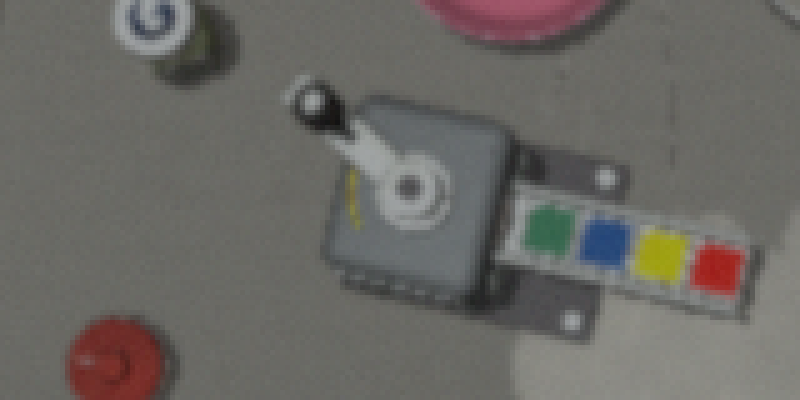

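View pics/s1.png

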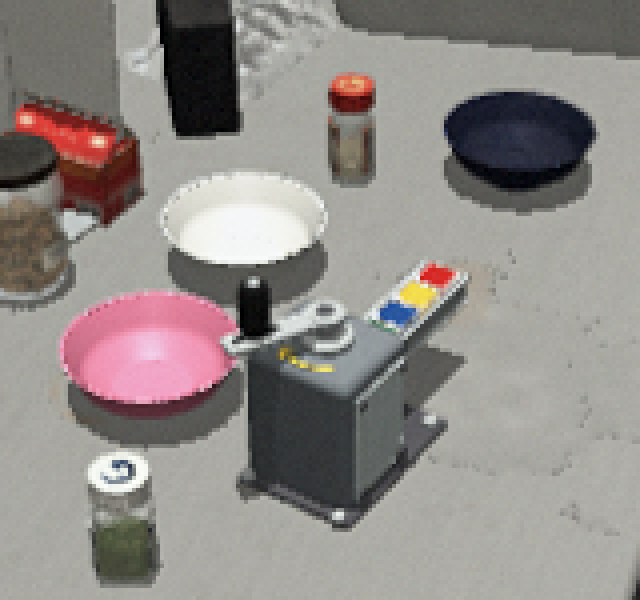

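The crops confirm the bowl choice. The crank points up-left to the knob (crop 318,107; hub 410,188), and the magazine ends at about crop (750,283) beyond the red tub.

```bash
cat >> h.py <<'E'
def toolM(): return R.from_rotvec(r.get_obs()['orientation']).as_matrix()
def yawdelta(ydir):
    "turn about tool z (deg) to bring tool y onto +-ydir"
    M=toolM(); v=M.T@np.array([ydir[0],ydir[1],0]); a=np.degrees(np.arctan2(-v[0],v[1]))
    return (a+90)%180-90
def shift(p,yaw=0):
    "shift in tool axes after a turn of yaw"
    o=r.get_obs(); M=toolM()@R.from_euler('z',yaw,degrees=True).as_matrix()
    return M.T@(np.array(p)-o['tcp_pos'])
E
python3 - <<'E'
from h import *
z=np.load('last_top.npz');p,d=z['p'],z['d']
a=np.array([-.250,-.968]);red=np.array([.5026,.0165])
P=[];
for v in range(195,245):
  for u in range(325,360):
    if d[v,u]>0:
      q=dep('top',u,v,d[v,u]);
      if q[2]>.06: P.append([(q[:2]-red)@a,(q[:2]-red)@np.array([a[1],-a[0]]),q[2]])
P=np.array(P);print('lip beyond red',np.sort(P[:,0])[-12:],P[:,1].min(),P[:,1].max())
hub=onz('top',272,207.6,.166);k=onz('top',253.6,191.4,.212);print(hub,k,np.hypot(*(k-hub)[:2]))
# knob by darkness, top disc depth
hs=[]
for v in range(180,225):
  for u in range(240,295):
    q=dep('top',u,v,d[v,u])
    if .2<q[2]<.225: hs.append((u,v,*q))
hs=np.array(hs);print('knobtop',len(hs),hs.mean(0),np.ptp(hs,0))
hh=np.array([(u,v,*dep('top',u,v,d[v,u])) for v in range(195,222) for u in range(258,290)])
hh=hh[(hh[:,4]>.16)&(hh[:,4]<.175)];print('hub+arm',len(hh),hh.mean(0))
print(toolM().round(4)); print('yaw',yawdelta(a))
for yw in [yawdelta(a)]: print(shift([.4925,-.387,.055],yw), shift([.4925,-.387,.12],yw))
E
```

```text
lip beyond red [0.01388498 0.01412774 0.01436671 0.01450079 0.01474893 0.01499418
 0.01512382 0.01523727 0.01536783 0.01576701 0.01586618 0.01638434] -0.02216119686523092 0.023147569059220836
[0.54455701 0.17977308 0.166     ] [0.58332528 0.22197603 0.212     ] 0.057306784793202316Traceback (most recent call last):
  File "<stdin>", line 16, in <module>
  File "h.py", line 18, in dep
    o,q=ray(n,u,v); return o+q*d
        ~~~^^^^^^^
  File "h.py", line 14, in ray
    c,f,M=cam(n); return np.array(c['origin']),M@np.array([(u-c['cx'])/f,-(v-c['cy'])/f,-1])
          ~~~^^^
  File "h.py", line 11, in cam
    c=eyes.calibration(n); f=200/np.tan(np.radians(c['fov_y']/2))
ValueError: time passes only in moves, steps and waits
```

```bash
sed -i 's/^def cam(n):/import functools\n@functools.cache\ndef cam(n):/' h.py
python3 - <<'E'
from h import *
z=np.load('last_top.npz');p,d=z['p'],z['d'];a=np.array([-.250,-.968])
hs=np.array([(u,v,*dep('top',u,v,d[v,u])) for v in range(180,225) for u in range(240,295)])
hs=hs[(hs[:,4]>.2)&(hs[:,4]<.225)];print('knobtop',len(hs),hs.mean(0),np.ptp(hs,0))
print(toolM().round(3)); yw=yawdelta(a);print('yaw',yw)
print(shift([.4925,-.387,.055],yw), shift([.4925,-.387,.12],yw))
E
```

```text
knobtop 56 [2.52678571e+02 1.90714286e+02 5.85520473e-01 2.24718986e-01
 2.09758261e-01] [9.         8.         0.021493   0.02356448 0.01481932]
[[ 0.967  0.256 -0.001]
 [ 0.256 -0.967  0.002]
 [-0.    -0.002 -1.   ]]
yaw 29.305239567001962
[ 0.24365575 -0.33638963  0.18965179] [ 0.2435979  -0.33647685  0.12465187]
```

>>> arm_command(plan="0 0 0 9.8;0 0 0 9.8;0 0 0 9.7;0.0203 -0.028 0 0;0.0203 -0.028 0 0;0.0203 -0.028 0 0;0.0203 -0.028 0 0;0.0203 -0.028 0 0;0.0203 -0.028 0 0;0.0203 -0.028 0 0;0.0203 -0.028 0.0 0;0.0203 -0.028 0.02 0;0.0203 -0.028 0.03 0;0.0203 -0.028 0.03 0;0.0203 -0.028 0.04 0;0 0 0 0;0 0 0 0", hand=0, grip_force=30)

```text
clock: 2.22
tcp_pos: [0.4921, -0.3887, 0.1253]
orientation: [3.116, -0.396, -0.001]
contact_force: [-0.3, -0.8, 0.4]
grip_width: 0.0429
gripper_force: 0.0
```

```bash
python3 - <<'E'
from h import *
o=r.get_obs();print(shift([.4925,-.387,.055]),yawdelta([-.25,-.968]),o['tcp_pos'],o['grip_width'])
p,d=grab('top');p2,_=grab('side')
A=cv2.resize(p[170:270,390:510],(480,400));B=cv2.resize(p2[120:220,300:400],(400,400)) 
A=cv2.resize(A,(400,400))
cv2.imwrite('pics/b1.png',np.hstack([A,B])[:,:,::-1])
E
```

```text
[ 5.26961038e-06 -1.75235498e-03  7.02878641e-02] -0.013308911781393817 [ 0.49210813 -0.38867176  0.12528873] 0.042918210868364524
```

View pics/b1.png

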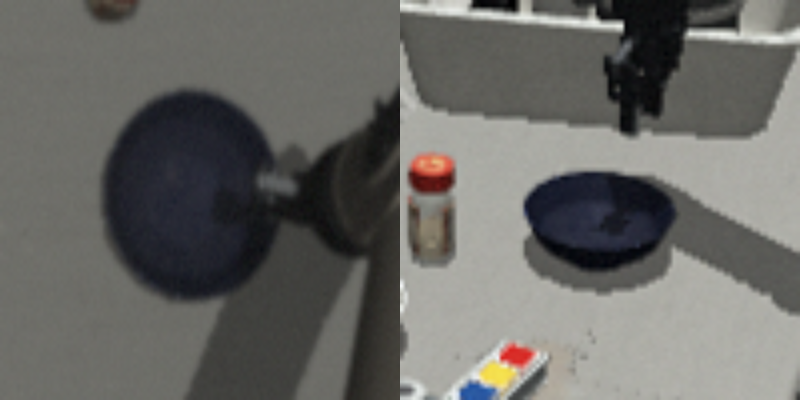

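The fingers stand over the bowl's rim on the -y side (left crop ~(275,185)), so I'll descend and pinch.

>>> arm_command(plan="0 -0.001 0.02 0;0 -0.001 0.02 0;0 0 0.02 0;0 0 0.017 0;0 0 0 0")

```text
clock: 2.95
tcp_pos: [0.492, -0.3855, 0.0465]
orientation: [-3.115, 0.396, 0.005]
contact_force: [1.0, 0.7, 1.3]
grip_width: 0.0427
gripper_force: 0.0
```

>>> arm_command(plan="0 0 0 0;0 0 0 0;0 0 0 0;0 0 0 0;0 0 0 0", hand=1, grip_force=25)

```text
clock: 3.58
tcp_pos: [0.494, -0.3862, 0.0492]
orientation: [3.116, -0.396, 0.003]
contact_force: [-0.0, 1.8, 6.4]
grip_width: 0.0178
gripper_force: 23.5
```

```bash
python3 - <<'E'
from h import *
o=r.get_obs();print(o['contact_force'],o['grip_width'],o['gripper_force'])
p,d=grab('top');p2,_=grab('side')
A=cv2.resize(p[170:270,390:510],(400,400));B=cv2.resize(p2[120:220,300:400],(400,400)) 
cv2.imwrite('pics/b2.png',np.hstack([A,B])[:,:,::-1])
b=blob(p,(105,60,10),(130,255,140),(410,180,490,260)); print('bowl',b[0],b[1])
m=b[2].astype(np.uint8);ct=max(cv2.findContours(m,0,1)[0],key=len)
e=cv2.fitEllipse(cv2.convexHull(ct));print(e,onz('top',*e[0],.053)); 
M=toolM();print(M.T@np.array([.489-.511,-.035+.315,0]))
E
```

```text
[-0.01391509  1.77663358  6.40837873] 0.017837264536930048 23.464467353769578
bowl [447.23443983 217.94813278] [425 194  48  51 964]
((449.1198425292969, 218.83480834960938), (47.56306457519531, 50.24085998535156), 6.1019816398620605) [ 0.51041137 -0.31991851  0.053     ]
[-9.12373782e-02 -2.65630767e-01 -1.90829626e-04]
```

View pics/b2.png

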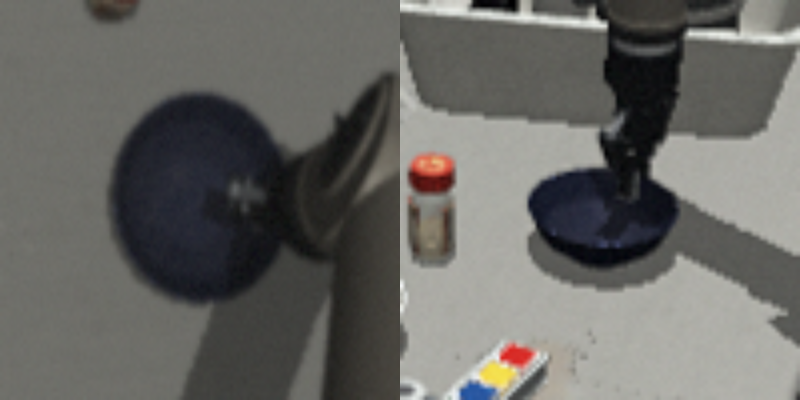

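>>> arm_command(plan="0 0 -0.003 0;-0.003 -0.0096 0 0;-0.0065 -0.0192 0 0;-0.0065 -0.0192 0 0;-0.0065 -0.0192 0 0;-0.0065 -0.0192 0 0;-0.0065 -0.0192 0 0;-0.0065 -0.0192 0 0;-0.0065 -0.0192 0 0;-0.0065 -0.0192 0 0;-0.003 -0.0096 0 0;0 0 0 0")

```text
clock: 5.18
tcp_pos: [0.481, -0.2045, 0.0521]
orientation: [3.116, -0.395, 0.004]
contact_force: [1.5, 0.7, 3.9]
grip_width: 0.0167
gripper_force: 23.0
```

```bash
cat > bw.py <<'E'
from h import *
import sys
o=r.get_obs();print(o['tcp_pos'],o['contact_force'],o['grip_width'],o['gripper_force'])
p,d=grab('top');p2,_=grab('side')
b=blob(p,(105,60,10),(130,255,140),(330,180,490,270)); print('bowl',b[0],b[1])
m=b[2].astype(np.uint8);ct=max(cv2.findContours(m,0,1)[0],key=len)
e=cv2.fitEllipse(cv2.convexHull(ct));q=onz('top',*e[0],.053);print(e,q)
print('to go',toolM().T@np.array([.489-q[0],-.035-q[1],0]))
A=cv2.resize(p[170:270,300:450],(480,320));B=cv2.resize(p2[140:240,260:400],(448,320))[:,:320]
cv2.imwrite('pics/'+sys.argv[1],np.hstack([A,B])[:,:,::-1])
E
python3 bw.py b3.png
```

```text
[ 0.48103933 -0.20446088  0.05205902] [1.45147433 0.73482786 3.93183346] 0.016715725765387553 22.972977713216096
bowl [388.34393939 223.78939394] [368 200  40  50 660]
((387.386474609375, 224.62596130371094), (45.82552719116211, 50.205806732177734), 1.9444137811660767) [ 0.49827095 -0.14127154  0.053     ]
to go [-3.55554133e-02 -1.00575334e-01 -7.97871148e-05]
```

View pics/b3.png

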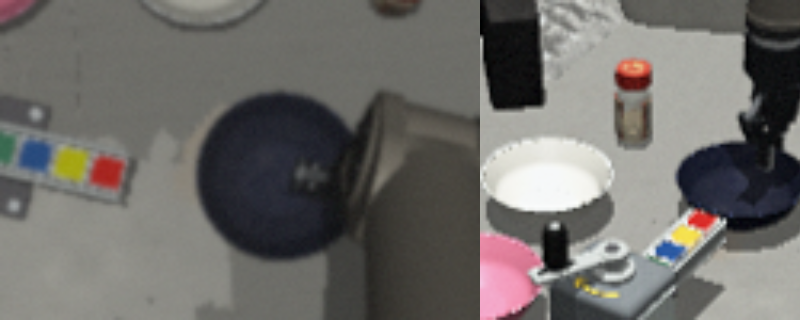

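The bowl (crop 275,175) is upright in the grip and sliding well, with about 107 mm to go.

>>> arm_command(plan="-0.003 -0.0086 0 0;-0.006 -0.0172 0 0;-0.006 -0.0172 0 0;-0.006 -0.0172 0 0;-0.006 -0.0172 0 0;-0.005 -0.0142 0 0;-0.003 -0.0086 0 0;0 0 0.003 0;0 0 0 0")

```text
clock: 6.4
tcp_pos: [0.4721, -0.0995, 0.0494]
orientation: [3.116, -0.398, 0.003]
contact_force: [-1.7, -0.1, 15.5]
grip_width: 0.0167
gripper_force: 36.4
```

>>> arm_command(plan="0 0 0 0;0 0 0 0;0 0 0 0;0 0 0 0", hand=0)

```text
clock: 6.9
tcp_pos: [0.471, -0.0986, 0.0481]
orientation: [3.116, -0.396, -0.001]
contact_force: [-0.2, -0.2, 0.5]
grip_width: 0.0426
gripper_force: 0.0
```

```bash
python3 bw.py b4.png
```

```text
[ 0.47099604 -0.09857573  0.04807328] [-0.15728029 -0.18079773  0.51777787] 0.042598592086772816 0.0
bowl [351.9826087  227.14347826] [341 204  24  45 230]
((352.0638732910156, 225.2677001953125), (19.4249210357666, 46.41344451904297), 17.303939819335938) [ 0.49905325 -0.03910156  0.053     ]
to go [-1.07592144e-02 -1.45946035e-03  2.89701807e-06]
```

View pics/b4.png

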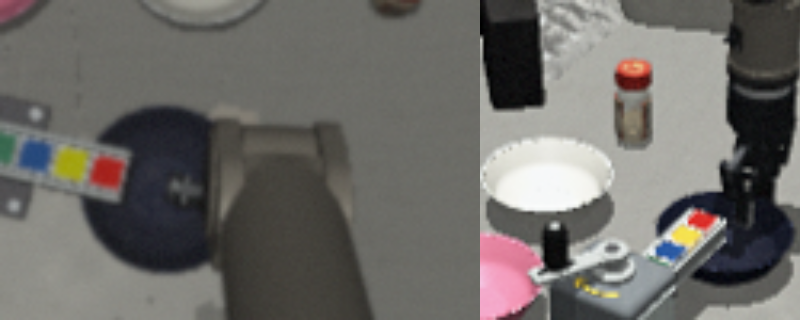

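The bowl is under the magazine end (crop centre about (163,188), so outlet within about 1 cm) and released. Next I lift and go above the knob.

>>> arm_command(plan="0 0 -0.02 0;0 0 -0.05 0;0 0 -0.06 0;0 0 -0.06 0;0 0 -0.06 0;0 0 0 0")

```text
clock: 7.75
tcp_pos: [0.4739, -0.0989, 0.3032]
orientation: [-3.116, 0.396, -0.016]
contact_force: [0.4, -0.4, -0.4]
grip_width: 0.0427
gripper_force: 0.0
```

```bash
python3 - <<'E'
from h import *
z=np.load('last_side.npz');p,d=z['p'],z['d']
# side: hub and knob by depth
P=np.array([(u,v,*dep('side',u,v,d[v,u])) for v in range(195,265) for u in range(270,330) if d[v,u]>0])
k=P[(P[:,4]>.172)&(P[:,4]<.209)&(np.hypot(P[:,2]-.5845,P[:,3]-.2235)<.03)];print('knob side',len(k),k.mean(0),np.ptp(k,axis=0))
# fit circle r=12 to visible side points
from scipy.optimize import least_squares
f=least_squares(lambda c:np.hypot(k[:,2]-c[0],k[:,3]-c[1])-.012,[.5845,.2235],loss='soft_l1',f_scale=.001);print('fit',f.x,f.cost)
t=P[(P[:,4]>.160)&(P[:,4]<.169)&(np.hypot(P[:,2]-.5446,P[:,3]-.1798)<.025)];print('hub side',len(t),t.mean(0))
K=np.array([.5845,.2235]);H=np.array([.5446,.1798]);a=(K-H)/np.linalg.norm(K-H);tt=[-a[1],a[0]]
yw=yawdelta(tt);print('yaw',yw,shift([*K,.29],yw),r.get_obs()['joints'])
E
```

```text
knob side 80 [2.83475000e+02 2.18687500e+02 5.81316352e-01 2.31944448e-01
 1.90603936e-01] [ 7.         11.          0.02096586  0.01916497  0.03591668]
fit [0.58529774 0.22367833] 5.801885685388508e-05
hub side 65 [3.00138462e+02 2.19061538e+02 5.44859772e-01 1.85098460e-01
 1.65290553e-01]
yaw -62.08869273435067 [ 0.31256699 -0.13581617  0.01407753] [ 6.64741423e-02  9.87225839e-02  1.10997581e-02  1.93269597e+00
 -1.21165262e-03  1.10022070e+00 -1.74559264e+00]
```

>>> arm_command(plan="0 0 0 -10.35;0 0 0 -10.35;0 0 0 -10.35;0 0 0 -10.35;0 0 0 -10.35;0 0 0 -10.35;0.02 -0.0087 0 0;0.03 -0.013 0 0;0.035 -0.0152 0 0;0.035 -0.0152 0 0;0.035 -0.0152 0 0;0.035 -0.0152 0 0;0.035 -0.0152 0 0;0.035 -0.0152 0 0;0.03 -0.013 0 0;0.0226 -0.01 0 0;0 0 0.014 0;0 0 0 0")

```text
clock: 10.0
tcp_pos: [0.5806, 0.2221, 0.282]
orientation: [2.874, 1.266, -0.007]
contact_force: [0.6, -0.8, -0.0]
grip_width: 0.0428
gripper_force: 0.0
```

```bash
python3 - <<'E'
from h import *
o=r.get_obs();print(shift([.585,.2236,.19]),o['tcp_pos'],o['orientation'],toolM().round(3),o['joints'][6])
p,d=grab('top');p2,_=grab('side')
A=cv2.resize(p[150:250,200:350],(480,320));B=cv2.resize(p2[150:250,220:360],(448,320))[:,:320]
cv2.imwrite('pics/k1.png',np.hstack([A,B])[:,:,::-1])
E
```

```text
[0.00448451 0.00226382 0.09201263] [0.5806265  0.2220605  0.28203294] [ 2.87394138  1.26640261 -0.00671736] [[ 0.675  0.738 -0.004]
 [ 0.738 -0.675 -0.003]
 [-0.004 -0.001 -1.   ]] -1.2877258766119966
```

View pics/k1.png

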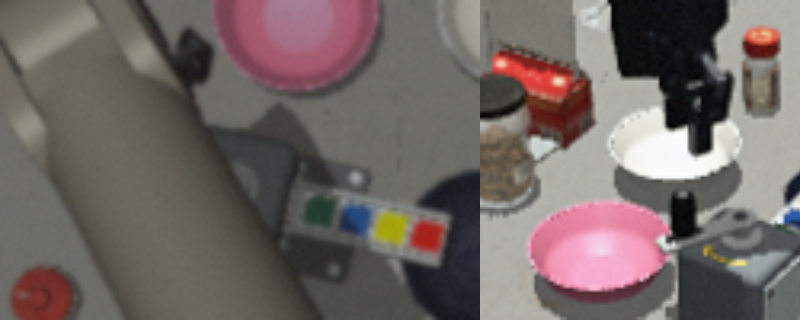

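The open fingers (side crop 700,130) are aligned above the knob (683,215), so I descend around it and close lightly.

>>> arm_command(plan="0.0045 0.0022 0.015 0;0 0 0.02 0;0 0 0.02 0;0 0 0.02 0;0 0 0.02 0;0 0 0 0;0 0 0 0")

```text
clock: 10.98
tcp_pos: [0.5867, 0.2257, 0.1898]
orientation: [2.874, 1.268, 0.001]
contact_force: [-0.5, 0.2, 0.3]
grip_width: 0.0427
gripper_force: 0.0
```

>>> arm_command(plan="0 0 0 0;0 0 0 0;0 0 0 0;0 0 0 0", hand=1, grip_force=20)

```text
clock: 11.48
tcp_pos: [0.5867, 0.2262, 0.19]
orientation: [-2.874, -1.269, -0.002]
contact_force: [0.3, 1.1, 3.9]
grip_width: 0.0236
gripper_force: 21.9
```

```bash
cat > fc.py <<'E'
from h import *
import sys
o=r.get_obs();C=np.array([.5446,.1798]) if len(sys.argv)<3 else np.array([float(sys.argv[1]),float(sys.argv[2])])
q=o['tcp_pos'][:2]-C;n=q/np.linalg.norm(q);t=np.array([n[1],-n[0]]);F=o['contact_force']
print('clk %.2f'%o['clock'],'tcp',o['tcp_pos'].round(4),'R %.4f th %.1f'%(np.linalg.norm(q),np.degrees(np.arctan2(q[1],q[0]))),'Frad %.1f Ftan %.1f Fz %.1f'%(F[:2]@n,F[:2]@t,F[2]),'grip',o['gripper_force'].round(1),o['grip_width'].round(4),'qv',np.abs(o['qvel']).max().round(3))
E
python3 fc.py
```

```text
Traceback (most recent call last):
  File "fc.py", line 5, in <module>
    print('clk %.2f'%o['clock'],'tcp',o['tcp_pos'].round(4),'R %.4f th %.1f'%(np.linalg.norm(q),np.degrees(np.arctan2(q[1],q[0]))),'Frad %.1f Ftan %.1f Fz %.1f'%(F[:2]@n,F[:2]@t,F[2]),'grip',o['gripper_force'].round(1),o['grip_width'].round(4),'qv',np.abs(o['qvel']).max().round(3))
                                                                                                                                                                                               ^^^^^^^^^^^^^^^^^^^^^^^^
AttributeError: 'float' object has no attribute 'round'
```

```bash
cat > ck.py <<'E'
from h import *
import sys,json,os
from scipy.optimize import least_squares
# usage: ck.py dtheta nrows settle   (dtheta deg clockwise)
S=json.load(open('st.json')) if os.path.exists('st.json') else None
o=r.get_obs();P=o['tcp_pos'][:2];F=o['contact_force'];M=toolM()
if S is None: S=dict(cmd=[float(v) for v in P],data=[],c=[.5464,.1824,.0597])
c=np.array(S['c'])
n=(P-c[:2])/np.linalg.norm(P-c[:2]);t=np.array([n[1],-n[0]])
fr,ft=F[:2]@n,F[:2]@t
S['data'].append([*P,fr,1]); D=np.array(S['data'])
def res(x):
    q=D[:,:2]-x[:2];R_=np.linalg.norm(q,axis=1)
    dev=(R_-x[2])+D[:,2]/10*.001
    return np.r_[dev/.0002,(x-np.array([.5464,.1824,.0597]))/.0025]
x=least_squares(res,c).x;S['c']=[float(v) for v in x]
q=P-x[:2];th=np.arctan2(q[1],q[0]);b=P-np.array(S['cmd'])
print('clk %.2f th %.1f R-r %.2fmm Frad %.1f Ftan %.1f Fz %.1f z %.4f grip %.1f w %.4f'%(o['clock'],np.degrees(th),1e3*(np.linalg.norm(q)-x[2]),fr,ft,F[2],o['tcp_pos'][2],o['gripper_force'],o['grip_width']),'circ',(x*1e3).round(2),'bias mm',(b*1e3).round(2),'maxres',np.abs(res(x)[:-3]*.2).max().round(2))
dth,N,Z=float(sys.argv[1]),int(sys.argv[2]),int(sys.argv[3])
cq=np.array(S['cmd'])+ b*0-x[:2]; thc=np.arctan2(cq[1],cq[0])
n2=q/np.linalg.norm(q); br=b@n2   # radial bias now
rc=np.linalg.norm(cq)
rows=[];cum=np.zeros(2);Mt=M[:2,:2]
for i in range(1,N+1):
    s=i/N;a=thc-np.radians(dth)*s
    # fade from present commanded radius to circle minus world bias
    goal=x[:2]+x[2]*np.array([np.cos(a),np.sin(a)])-(b@n2)*n2*np.cos(np.radians(dth)*s)
    w=min(1,i/min(4,N)); g0=x[:2]+rc*np.array([np.cos(a),np.sin(a)])
    g=(1-w)*g0+w*goal
    tot=(M.T@np.r_[g-np.array(S['cmd']),0])[:2]
    d=np.round(tot-cum,4);cum+=d;rows.append('%.4f %.4f 0 0'%tuple(d))
rows+=['0 0 0 0']*Z
S['cmd']=[float(v) for v in np.array(S['cmd'])+(M@np.r_[cum,0])[:2]]
json.dump(S,open('st.json','w'));print(';'.join(rows))
E
python3 ck.py 8 4 1
```

```text
clk 11.47 th 47.4 R-r -0.10mm Frad 1.0 Ftan -0.5 Fz 3.9 z 0.1900 grip 21.9 w 0.0236 circ [546.37 182.37  59.66] bias mm [0. 0.] maxres 0.0
-0.0000 0.0021 0 0;-0.0001 0.0021 0 0;-0.0002 0.0020 0 0;-0.0002 0.0021 0 0;0 0 0 0
```

>>> arm_command(plan="0 0.0021 0 0;-0.0001 0.0021 0 0;-0.0002 0.0020 0 0;-0.0002 0.0021 0 0;0 0 0 0")

```text
clock: 12.1
tcp_pos: [0.5926, 0.22, 0.1898]
orientation: [-2.874, -1.268, -0.002]
contact_force: [-0.2, 1.5, 4.1]
grip_width: 0.0233
gripper_force: 22.1
```

```bash
python3 ck.py 12 5 1
```

```text
clk 12.10 th 39.3 R-r -0.08mm Frad 0.8 Ftan -1.3 Fz 4.1 z 0.1898 grip 22.1 w 0.0233 circ [546.44 182.3   59.66] bias mm [ 0.11 -0.23] maxres 0.0
-0.0004 0.0025 0 0;-0.0005 0.0024 0 0;-0.0006 0.0024 0 0;-0.0007 0.0024 0 0;-0.0008 0.0024 0 0;0 0 0 0
```

Works well; bias is small.

>>> arm_command(plan="-0.0004 0.0025 0 0;-0.0005 0.0024 0 0;-0.0006 0.0024 0 0;-0.0007 0.0024 0 0;-0.0008 0.0024 0 0;0 0 0 0")

```text
clock: 12.85
tcp_pos: [0.5995, 0.2095, 0.1899]
orientation: [-2.874, -1.268, -0.002]
contact_force: [0.5, 0.9, 5.3]
grip_width: 0.0234
gripper_force: 22.2
```

```bash
python3 ck.py 16 6 1
```

```text
clk 12.85 th 27.3 R-r -0.07mm Frad 0.8 Ftan -0.5 Fz 5.3 z 0.1899 grip 22.2 w 0.0234 circ [546.56 182.13  59.7 ] bias mm [ 0.17 -0.39] maxres 0.02
-0.0010 0.0026 0 0;-0.0011 0.0025 0 0;-0.0012 0.0025 0 0;-0.0014 0.0025 0 0;-0.0014 0.0023 0 0;-0.0016 0.0023 0 0;0 0 0 0
```

>>> arm_command(plan="-0.0010 0.0026 0 0;-0.0011 0.0025 0 0;-0.0012 0.0025 0 0;-0.0014 0.0025 0 0;-0.0014 0.0023 0 0;-0.0016 0.0023 0 0;0 0 0 0")

```text
clock: 13.72
tcp_pos: [0.6052, 0.1938, 0.1898]
orientation: [2.874, 1.268, 0.002]
contact_force: [-0.6, 1.1, 5.3]
grip_width: 0.0236
gripper_force: 22.2
```

```bash
python3 ck.py 20 7 1
```

```text
clk 13.72 th 11.3 R-r 0.04mm Frad -0.3 Ftan -1.2 Fz 5.3 z 0.1898 grip 22.2 w 0.0236 circ [546.55 182.08  59.74] bias mm [ 0.14 -0.5 ] maxres 0.02
-0.0018 0.0024 0 0;-0.0019 0.0022 0 0;-0.0021 0.0022 0 0;-0.0021 0.0021 0 0;-0.0023 0.0019 0 0;-0.0023 0.0019 0 0;-0.0024 0.0017 0 0;0 0 0 0
```

>>> arm_command(plan="-0.0018 0.0024 0 0;-0.0019 0.0022 0 0;-0.0021 0.0022 0 0;-0.0021 0.0021 0 0;-0.0023 0.0019 0 0;-0.0023 0.0019 0 0;-0.0024 0.0017 0 0;0 0 0 0")

```text
clock: 14.72
tcp_pos: [0.6059, 0.1729, 0.1899]
orientation: [2.874, 1.267, 0.002]
contact_force: [0.9, 0.9, 5.9]
grip_width: 0.0233
gripper_force: 22.2
```

```bash
python3 ck.py 25 9 1
```

```text
clk 14.72 th -8.2 R-r -0.01mm Frad 0.8 Ftan -1.1 Fz 5.9 z 0.1899 grip 22.2 w 0.0233 circ [545.92 181.5   60.58] bias mm [ 0.24 -0.7 ] maxres 0.09
-0.0024 0.0016 0 0;-0.0026 0.0015 0 0;-0.0026 0.0014 0 0;-0.0026 0.0012 0 0;-0.0027 0.0012 0 0;-0.0028 0.0010 0 0;-0.0028 0.0008 0 0;-0.0029 0.0007 0 0;-0.0028 0.0006 0 0;0 0 0 0
```

>>> arm_command(plan="-0.0024 0.0016 0 0;-0.0026 0.0015 0 0;-0.0026 0.0014 0 0;-0.0026 0.0012 0 0;-0.0027 0.0012 0 0;-0.0028 0.0010 0 0;-0.0028 0.0008 0 0;-0.0029 0.0007 0 0;-0.0028 0.0006 0 0;0 0 0 0")

```text
clock: 15.98
tcp_pos: [0.5968, 0.1481, 0.1898]
orientation: [2.874, 1.267, 0.002]
contact_force: [0.6, 0.5, 6.3]
grip_width: 0.0235
gripper_force: 22.3
```

```bash
python3 ck.py 30 11 1
```

```text
clk 15.97 th -32.8 R-r 0.02mm Frad 0.2 Ftan -0.7 Fz 6.3 z 0.1898 grip 22.3 w 0.0235 circ [545.36 181.23  61.17] bias mm [ 0.09 -0.91] maxres 0.08
-0.0029 0.0004 0 0;-0.0028 0.0003 0 0;-0.0030 0.0002 0 0;-0.0029 0.0001 0 0;-0.0029 -0.0001 0 0;-0.0029 -0.0003 0 0;-0.0029 -0.0003 0 0;-0.0028 -0.0005 0 0;-0.0029 -0.0007 0 0;-0.0028 -0.0008 0 0;-0.0027 -0.0009 0 0;0 0 0 0
```

>>> arm_command(plan="-0.0029 0.0004 0 0;-0.0028 0.0003 0 0;-0.0030 0.0002 0 0;-0.0029 0.0001 0 0;-0.0029 -0.0001 0 0;-0.0029 -0.0003 0 0;-0.0029 -0.0003 0 0;-0.0028 -0.0005 0 0;-0.0029 -0.0007 0 0;-0.0028 -0.0008 0 0;-0.0027 -0.0009 0 0;0 0 0 0")

```text
clock: 17.48
tcp_pos: [0.5736, 0.1267, 0.1898]
orientation: [2.874, 1.267, 0.002]
contact_force: [-0.3, 0.5, 6.3]
grip_width: 0.0235
gripper_force: 22.3
```

```bash
python3 ck.py 36 12 1
```

```text
clk 17.48 th -62.4 R-r 0.09mm Frad -0.6 Ftan 0.0 Fz 6.3 z 0.1898 grip 22.3 w 0.0235 circ [545.07 181.16  61.44] bias mm [ 0.08 -0.82] maxres 0.06
-0.0030 -0.0012 0 0;-0.0029 -0.0013 0 0;-0.0028 -0.0015 0 0;-0.0028 -0.0016 0 0;-0.0027 -0.0018 0 0;-0.0026 -0.0019 0 0;-0.0025 -0.0020 0 0;-0.0024 -0.0021 0 0;-0.0023 -0.0023 0 0;-0.0022 -0.0024 0 0;-0.0020 -0.0025 0 0;-0.0019 -0.0026 0 0;0 0 0 0
```

>>> arm_command(plan="-0.0030 -0.0012 0 0;-0.0029 -0.0013 0 0;-0.0028 -0.0015 0 0;-0.0028 -0.0016 0 0;-0.0027 -0.0018 0 0;-0.0026 -0.0019 0 0;-0.0025 -0.0020 0 0;-0.0024 -0.0021 0 0;-0.0023 -0.0023 0 0;-0.0022 -0.0024 0 0;-0.0020 -0.0025 0 0;-0.0019 -0.0026 0 0;0 0 0 0")

```text
clock: 19.1
tcp_pos: [0.536, 0.1201, 0.1897]
orientation: [2.874, 1.268, 0.001]
contact_force: [-0.4, 1.1, 6.1]
grip_width: 0.0235
gripper_force: 22.2
```

```bash
python3 ck.py 36 12 1
```

```text
clk 19.10 th -98.3 R-r 0.14mm Frad -1.1 Ftan 0.6 Fz 6.1 z 0.1897 grip 22.2 w 0.0235 circ [544.92 181.16  61.56] bias mm [-0.11 -0.78] maxres 0.05
-0.0017 -0.0027 0 0;-0.0016 -0.0028 0 0;-0.0014 -0.0029 0 0;-0.0013 -0.0030 0 0;-0.0011 -0.0030 0 0;-0.0010 -0.0031 0 0;-0.0008 -0.0031 0 0;-0.0007 -0.0032 0 0;-0.0004 -0.0031 0 0;-0.0004 -0.0032 0 0;-0.0001 -0.0032 0 0;-0.0000 -0.0033 0 0;0 0 0 0
```

>>> arm_command(plan="-0.0017 -0.0027 0 0;-0.0016 -0.0028 0 0;-0.0014 -0.0029 0 0;-0.0013 -0.0030 0 0;-0.0011 -0.0030 0 0;-0.0010 -0.0031 0 0;-0.0008 -0.0031 0 0;-0.0007 -0.0032 0 0;-0.0004 -0.0031 0 0;-0.0004 -0.0032 0 0;-0.0001 -0.0032 0 0;0 -0.0033 0 0;0 0 0 0")

```text
clock: 20.72
tcp_pos: [0.5035, 0.135, 0.1895]
orientation: [2.872, 1.264, 0.004]
contact_force: [9.5, -5.2, 2.6]
grip_width: 0.0236
gripper_force: 22.0
```

```bash
python3 ck.py 36 12 1
```

```text
clk 20.73 th -131.8 R-r 0.31mm Frad -2.5 Ftan -10.6 Fz 2.6 z 0.1895 grip 22.0 w 0.0236 circ [544.82 181.18  61.65] bias mm [ 1.51 -2.79] maxres 0.06
0.0003 -0.0032 0 0;0.0005 -0.0032 0 0;0.0006 -0.0032 0 0;0.0008 -0.0032 0 0;0.0008 -0.0031 0 0;0.0011 -0.0031 0 0;0.0011 -0.0030 0 0;0.0014 -0.0029 0 0;0.0014 -0.0029 0 0;0.0016 -0.0027 0 0;0.0018 -0.0027 0 0;0.0019 -0.0026 0 0;0 0 0 0
```

>>> arm_command(plan="0.0003 -0.0032 0 0;0.0005 -0.0032 0 0;0.0006 -0.0032 0 0;0.0008 -0.0032 0 0;0.0008 -0.0031 0 0;0.0011 -0.0031 0 0;0.0011 -0.0030 0 0;0.0014 -0.0029 0 0;0.0014 -0.0029 0 0;0.0016 -0.0027 0 0;0.0018 -0.0027 0 0;0.0019 -0.0026 0 0;0 0 0 0")

```text
clock: 22.35
tcp_pos: [0.4848, 0.1679, 0.1899]
orientation: [2.872, 1.263, -0.002]
contact_force: [3.1, -9.6, 13.5]
grip_width: 0.0237
gripper_force: 22.9
```

```bash
python3 ck.py 30 11 1
```

```text
clk 22.35 th -167.6 R-r -0.03mm Frad -0.9 Ftan -10.0 Fz 13.5 z 0.1899 grip 22.9 w 0.0237 circ [544.93 181.13  61.56] bias mm [ 0.27 -3.93] maxres 0.18
0.0019 -0.0022 0 0;0.0020 -0.0022 0 0;0.0021 -0.0020 0 0;0.0022 -0.0020 0 0;0.0023 -0.0018 0 0;0.0024 -0.0018 0 0;0.0024 -0.0016 0 0;0.0025 -0.0015 0 0;0.0026 -0.0014 0 0;0.0026 -0.0012 0 0;0.0027 -0.0012 0 0;0 0 0 0
```

>>> arm_command(plan="0.0019 -0.0022 -0.0005 0;0.0020 -0.0022 -0.0005 0;0.0021 -0.0020 -0.0005 0;0.0022 -0.0020 0 0;0.0023 -0.0018 0 0;0.0024 -0.0018 0 0;0.0024 -0.0016 0 0;0.0025 -0.0015 0 0;0.0026 -0.0014 0 0;0.0026 -0.0012 0 0;0.0027 -0.0012 0 0;0 0 0 0")

```text
clock: 23.85
tcp_pos: [0.4879, 0.2045, 0.191]
orientation: [-2.872, -1.27, -0.004]
contact_force: [4.5, 4.2, 2.8]
grip_width: 0.023
gripper_force: 22.0
```

```bash
python3 ck.py 30 11 1
```

```text
clk 23.85 th 157.6 R-r 0.15mm Frad -2.5 Ftan 5.6 Fz 2.8 z 0.1910 grip 22.0 w 0.0230 circ [544.98 181.09  61.53] bias mm [-0.09  1.03] maxres 0.21
0.0028 -0.0009 0 0;0.0028 -0.0008 0 0;0.0028 -0.0007 0 0;0.0029 -0.0006 0 0;0.0029 -0.0004 0 0;0.0029 -0.0003 0 0;0.0030 -0.0002 0 0;0.0029 0.0000 0 0;0.0029 0.0001 0 0;0.0029 0.0003 0 0;0.0029 0.0004 0 0;0 0 0 0
```

>>> arm_command(plan="0.0028 -0.0009 0 0;0.0028 -0.0008 0 0;0.0028 -0.0007 0 0;0.0029 -0.0006 0 0;0.0029 -0.0004 0 0;0.0029 -0.0003 0 0;0.0030 -0.0002 0 0;0.0029 0 0 0;0.0029 0.0001 0 0;0.0029 0.0003 0 0;0.0029 0.0004 0 0;0 0 0 0")

```text
clock: 25.35
tcp_pos: [0.5066, 0.2289, 0.1906]
orientation: [-2.874, -1.269, -0.0]
contact_force: [0.9, 2.4, 3.2]
grip_width: 0.0234
gripper_force: 22.0
```

```bash
python3 ck.py 36 12 1; cat > tb.py <<'E'
from h import *
p,d=grab('top')
for n,lo,hi in(('red',(0,120,50),(8,255,255)),('yel',(22,120,60),(35,255,255)),('blue',(105,150,60),(118,255,255)),('green',(45,80,40),(90,255,255))):
    b=blob(p,lo,hi,(290,195,390,260))
    if b: print(n,b[0].round(0),b[1][4],dep('top',*b[0],np.median(d[b[2]])).round(3))
E
python3 tb.py
```

```text
clk 25.35 th 128.8 R-r -0.18mm Frad 1.3 Ftan 2.2 Fz 3.2 z 0.1906 grip 22.0 w 0.0234 circ [544.99 181.07  61.52] bias mm [-0.5  -0.15] maxres 0.22
0.0032 0.0006 0 0;0.0031 0.0007 0 0;0.0031 0.0009 0 0;0.0030 0.0010 0 0;0.0030 0.0013 0 0;0.0029 0.0014 0 0;0.0028 0.0015 0 0;0.0028 0.0017 0 0;0.0026 0.0018 0 0;0.0026 0.0020 0 0;0.0024 0.0021 0 0;0.0023 0.0022 0 0;0 0 0 0
red [338. 225.] 81 [0.499 0.002 0.098]
yel [327. 222.] 76 [0.508 0.033 0.098]
blue [316. 219.] 51 [0.515 0.064 0.098]
green [305. 217.] 62 [0.523 0.095 0.097]
```

>>> arm_command(plan="0.0032 0.0006 0 0;0.0031 0.0007 0 0;0.0031 0.0009 0 0;0.0030 0.0010 0 0;0.0030 0.0013 0 0;0.0029 0.0014 0 0;0.0028 0.0015 0 0;0.0028 0.0017 0 0;0.0026 0.0018 0 0;0.0026 0.0020 0 0;0.0024 0.0021 0 0;0.0023 0.0022 0 0;0 0 0 0")

```text
clock: 27.02
tcp_pos: [0.5428, 0.242, 0.1909]
orientation: [2.874, 1.268, 0.002]
contact_force: [-0.7, 2.5, -2.0]
grip_width: 0.0232
gripper_force: 21.7
```

```bash
python3 ck.py 40 12 1; python3 tb.py
```

```text
clk 27.02 th 92.1 R-r -0.48mm Frad 2.6 Ftan -0.6 Fz -2.0 z 0.1909 grip 21.7 w 0.0232 circ [545.   181.02  61.5 ] bias mm [ 0.24 -0.44] maxres 0.23
0.0025 0.0025 0 0;0.0024 0.0027 0 0;0.0022 0.0028 0 0;0.0020 0.0029 0 0;0.0018 0.0031 0 0;0.0016 0.0032 0 0;0.0014 0.0033 0 0;0.0012 0.0034 0 0;0.0010 0.0035 0 0;0.0008 0.0035 0 0;0.0005 0.0035 0 0;0.0004 0.0036 0 0;0 0 0 0
red [339. 225.] 79 [ 0.499 -0.001  0.097]
yel [328. 222.] 77 [0.506 0.03  0.099]
blue [317. 220.] 48 [0.514 0.061 0.098]
green [306. 217.] 62 [0.522 0.092 0.098]
```

>>> arm_command(plan="0.0025 0.0025 0 0;0.0024 0.0027 0 0;0.0022 0.0028 0 0;0.0020 0.0029 0 0;0.0018 0.0031 0 0;0.0016 0.0032 0 0;0.0014 0.0033 0 0;0.0012 0.0034 0 0;0.0010 0.0035 0 0;0.0008 0.0035 0 0;0.0005 0.0035 0 0;0.0004 0.0036 0 0;0 0 0 0")

```text
clock: 28.7
tcp_pos: [0.583, 0.2288, 0.1909]
orientation: [2.874, 1.267, 0.002]
contact_force: [1.7, 1.9, -2.9]
grip_width: 0.0233
gripper_force: 21.6
```

```bash
python3 ck.py 45 14 1; python3 tb.py
```

```text
clk 28.70 th 51.5 R-r -0.40mm Frad 2.6 Ftan 0.1 Fz -2.9 z 0.1909 grip 21.6 w 0.0233 circ [544.99 181.    61.49] bias mm [ 0.38 -1.13] maxres 0.2
0.0003 0.0034 0 0;0.0001 0.0035 0 0;-0.0001 0.0034 0 0;-0.0003 0.0034 0 0;-0.0006 0.0034 0 0;-0.0008 0.0034 0 0;-0.0009 0.0033 0 0;-0.0012 0.0033 0 0;-0.0013 0.0032 0 0;-0.0015 0.0031 0 0;-0.0017 0.0030 0 0;-0.0019 0.0029 0 0;-0.0020 0.0028 0 0;-0.0021 0.0027 0 0;0 0 0 0
red [350. 229.] 88 [ 0.488 -0.035  0.033]
yel [330. 222.] 78 [0.505 0.026 0.098]
blue [318. 220.] 50 [0.513 0.058 0.098]
green [307. 217.] 55 [0.522 0.088 0.098]
```

Red tub is in the bowl (350,229; z≈0.033). One more turn.

>>> arm_command(plan="0.0003 0.0034 0 0;0.0001 0.0035 0 0;-0.0001 0.0034 0 0;-0.0003 0.0034 0 0;-0.0006 0.0034 0 0;-0.0008 0.0034 0 0;-0.0009 0.0033 0 0;-0.0012 0.0033 0 0;-0.0013 0.0032 0 0;-0.0015 0.0031 0 0;-0.0017 0.0030 0 0;-0.0019 0.0029 0 0;-0.0020 0.0028 0 0;-0.0021 0.0027 0 0;0 0 0 0")

```text
clock: 30.62
tcp_pos: [0.6059, 0.1879, 0.1907]
orientation: [2.874, 1.267, -0.001]
contact_force: [0.4, -0.6, -1.9]
grip_width: 0.0231
gripper_force: 21.6
```

```bash
python3 ck.py 50 16 1
```

```text
clk 30.62 th 6.4 R-r -0.16mm Frad 0.4 Ftan 0.6 Fz -1.9 z 0.1907 grip 21.6 w 0.0231 circ [544.98 181.    61.48] bias mm [-0.33 -1.55] maxres 0.2
-0.0022 0.0026 0 0;-0.0023 0.0024 0 0;-0.0025 0.0023 0 0;-0.0025 0.0021 0 0;-0.0028 0.0020 0 0;-0.0028 0.0018 0 0;-0.0029 0.0017 0 0;-0.0030 0.0015 0 0;-0.0031 0.0013 0 0;-0.0031 0.0012 0 0;-0.0032 0.0010 0 0;-0.0033 0.0008 0 0;-0.0033 0.0006 0 0;-0.0033 0.0005 0 0;-0.0034 0.0002 0 0;-0.0033 0.0001 0 0;0 0 0 0
```

>>> arm_command(plan="-0.0022 0.0026 0 0;-0.0023 0.0024 0 0;-0.0025 0.0023 0 0;-0.0025 0.0021 0 0;-0.0028 0.0020 0 0;-0.0028 0.0018 0 0;-0.0029 0.0017 0 0;-0.0030 0.0015 0 0;-0.0031 0.0013 0 0;-0.0031 0.0012 0 0;-0.0032 0.0010 0 0;-0.0033 0.0008 0 0;-0.0033 0.0006 0 0;-0.0033 0.0005 0 0;-0.0034 0.0002 0 0;-0.0033 0.0001 0 0;0 0 0 0")

```text
clock: 32.75
tcp_pos: [0.5899, 0.1388, 0.1907]
orientation: [2.874, 1.268, -0.002]
contact_force: [-1.9, 2.2, -3.0]
grip_width: 0.0234
gripper_force: 21.6
```

```bash
python3 ck.py 50 16 1
```

```text
clk 32.75 th -43.2 R-r 0.21mm Frad -2.9 Ftan -0.3 Fz -3.0 z 0.1907 grip 21.6 w 0.0234 circ [544.97 181.01  61.48] bias mm [-0.95 -1.05] maxres 0.21
-0.0034 -0.0001 0 0;-0.0033 -0.0003 0 0;-0.0033 -0.0005 0 0;-0.0033 -0.0007 0 0;-0.0033 -0.0008 0 0;-0.0032 -0.0009 0 0;-0.0031 -0.0012 0 0;-0.0031 -0.0013 0 0;-0.0030 -0.0014 0 0;-0.0030 -0.0017 0 0;-0.0028 -0.0018 0 0;-0.0027 -0.0019 0 0;-0.0026 -0.0021 0 0;-0.0025 -0.0022 0 0;-0.0024 -0.0024 0 0;-0.0023 -0.0025 0 0;0 0 0 0
```

>>> arm_command(plan="-0.0034 -0.0001 0 0;-0.0033 -0.0003 0 0;-0.0033 -0.0005 0 0;-0.0033 -0.0007 0 0;-0.0033 -0.0008 0 0;-0.0032 -0.0009 0 0;-0.0031 -0.0012 0 0;-0.0031 -0.0013 0 0;-0.0030 -0.0014 0 0;-0.0030 -0.0017 0 0;-0.0028 -0.0018 0 0;-0.0027 -0.0019 0 0;-0.0026 -0.0021 0 0;-0.0025 -0.0022 0 0;-0.0024 -0.0024 0 0;-0.0023 -0.0025 0 0;0 0 0 0")

```text
clock: 34.88
tcp_pos: [0.5421, 0.1191, 0.1909]
orientation: [-2.874, -1.269, 0.0]
contact_force: [0.3, 5.4, -4.2]
grip_width: 0.0231
gripper_force: 21.4
```

```bash
python3 ck.py 36 12 1
```

```text
clk 34.88 th -92.7 R-r 0.48mm Frad -5.4 Ftan -0.1 Fz -4.2 z 0.1909 grip 21.4 w 0.0231 circ [544.97 181.02  61.47] bias mm [-0.78 -0.42] maxres 0.22
-0.0019 -0.0026 0 0;-0.0018 -0.0027 0 0;-0.0017 -0.0027 0 0;-0.0015 -0.0029 0 0;-0.0015 -0.0029 0 0;-0.0013 -0.0029 0 0;-0.0011 -0.0030 0 0;-0.0010 -0.0031 0 0;-0.0009 -0.0031 0 0;-0.0006 -0.0031 0 0;-0.0005 -0.0032 0 0;-0.0004 -0.0032 0 0;0 0 0 0
```

>>> arm_command(plan="-0.0019 -0.0026 0 0;-0.0018 -0.0027 0 0;-0.0017 -0.0027 0 0;-0.0015 -0.0029 0 0;-0.0015 -0.0029 0 0;-0.0013 -0.0029 0 0;-0.0011 -0.0030 0 0;-0.0010 -0.0031 0 0;-0.0009 -0.0031 0 0;-0.0006 -0.0031 0 0;-0.0005 -0.0032 0 0;-0.0004 -0.0032 0 0;0 0 0 0")

```text
clock: 36.5
tcp_pos: [0.5093, 0.1301, 0.1909]
orientation: [2.872, 1.264, 0.006]
contact_force: [9.9, 0.5, -10.9]
grip_width: 0.0235
gripper_force: 20.9
```

```bash
python3 ck.py 24 9 1
```

```text
clk 36.50 th -125.0 R-r 0.69mm Frad -6.1 Ftan -7.9 Fz -10.9 z 0.1909 grip 20.9 w 0.0235 circ [544.96 181.02  61.48] bias mm [ 2.17 -2.83] maxres 0.21
0.0000 -0.0029 0 0;0.0002 -0.0029 0 0;0.0003 -0.0029 0 0;0.0005 -0.0028 0 0;0.0003 -0.0029 0 0;0.0005 -0.0028 0 0;0.0007 -0.0028 0 0;0.0007 -0.0027 0 0;0.0009 -0.0027 0 0;0 0 0 0
```

>>> arm_command(plan="0.0002 -0.0029 0.0005 0;0.0004 -0.0029 0.0005 0;0.0005 -0.0029 0.0005 0;0.0007 -0.0028 0 0;0.0005 -0.0029 0 0;0.0005 -0.0028 0 0;0.0007 -0.0028 0 0;0.0007 -0.0027 0 0;0.0009 -0.0027 0 0;0 0 0 0")

```text
clock: 37.75
tcp_pos: [0.494, 0.1471, 0.1902]
orientation: [2.871, 1.258, 0.001]
contact_force: [5.1, -11.3, 2.5]
grip_width: 0.0233
gripper_force: 22.2
```

```bash
cat > adj.py <<'E'
from h import *
import json,sys
S=json.load(open('st.json'));S['cmd']=[float(v) for v in np.array(S['cmd'])+(toolM()@np.array([float(sys.argv[1]),float(sys.argv[2]),0]))[:2]]
json.dump(S,open('st.json','w'))
E
python3 adj.py .001 0; python3 ck.py 24 9 1
```

```text
clk 37.75 th -146.4 R-r -0.26mm Frad 2.0 Ftan -12.2 Fz 2.5 z 0.1902 grip 22.2 w 0.0233 circ [544.97 181.02  61.47] bias mm [ 2.12 -6.7 ] maxres 0.21
0.0011 -0.0026 0 0;0.0012 -0.0027 0 0;0.0013 -0.0026 0 0;0.0015 -0.0026 0 0;0.0015 -0.0024 0 0;0.0016 -0.0024 0 0;0.0017 -0.0022 0 0;0.0018 -0.0022 0 0;0.0020 -0.0021 0 0;0 0 0 0
```

>>> arm_command(plan="0.0011 -0.0026 0 0;0.0012 -0.0027 0 0;0.0013 -0.0026 0 0;0.0015 -0.0026 0 0;0.0015 -0.0024 0 0;0.0016 -0.0024 0 0;0.0017 -0.0022 0 0;0.0018 -0.0022 0 0;0.0020 -0.0021 0 0;0 0 0 0")

```text
clock: 39.0
tcp_pos: [0.4849, 0.1725, 0.1903]
orientation: [2.871, 1.26, -0.006]
contact_force: [-2.8, -10.4, 11.3]
grip_width: 0.0235
gripper_force: 23.0
```

```bash
python3 ck.py 24 9 1
```

```text
clk 39.00 th -172.0 R-r -0.72mm Frad 4.2 Ftan -9.9 Fz 11.3 z 0.1903 grip 23.0 w 0.0235 circ [545.01 181.01  61.45] bias mm [-0.25 -6.17] maxres 0.3
0.0020 -0.0020 0 0;0.0021 -0.0020 0 0;0.0022 -0.0019 0 0;0.0023 -0.0018 0 0;0.0024 -0.0015 0 0;0.0024 -0.0015 0 0;0.0026 -0.0013 0 0;0.0025 -0.0012 0 0;0.0027 -0.0011 0 0;0 0 0 0
```

>>> arm_command(plan="0.0018 -0.0021 -0.0005 0;0.0019 -0.0022 -0.0005 0;0.0022 -0.0019 0 0;0.0023 -0.0018 0 0;0.0024 -0.0015 0 0;0.0024 -0.0015 0 0;0.0026 -0.0013 0 0;0.0025 -0.0012 0 0;0.0027 -0.0011 0 0;0 0 0 0")

```text
clock: 40.25
tcp_pos: [0.4886, 0.2044, 0.1911]
orientation: [-2.873, -1.269, -0.004]
contact_force: [0.9, 6.4, 3.8]
grip_width: 0.0236
gripper_force: 22.5
```

```bash
python3 adj.py -.0004 -.0003; python3 ck.py 24 9 1; python3 tb.py
```

```text
clk 40.25 th 157.5 R-r -0.39mm Frad 1.6 Ftan 6.3 Fz 3.8 z 0.1911 grip 22.5 w 0.0236 circ [545.03 181.    61.44] bias mm [0.18 0.51] maxres 0.27
0.0027 -0.0010 0 0;0.0027 -0.0009 0 0;0.0027 -0.0008 0 0;0.0028 -0.0006 0 0;0.0028 -0.0004 0 0;0.0029 -0.0003 0 0;0.0028 -0.0002 0 0;0.0029 0.0000 0 0;0.0028 0.0001 0 0;0 0 0 0
red [350. 229.] 87 [ 0.488 -0.035  0.034]
yel [337. 224.] 81 [0.499 0.004 0.098]
blue [326. 222.] 50 [0.508 0.036 0.097]
green [315. 219.] 59 [0.515 0.066 0.097]
```

Past the second heavy point; the yellow tub nears the lip.

>>> arm_command(plan="0.0027 -0.0010 0 0;0.0027 -0.0009 0 0;0.0027 -0.0008 0 0;0.0028 -0.0006 0 0;0.0028 -0.0004 0 0;0.0029 -0.0003 0 0;0.0028 -0.0002 0 0;0.0029 0 0 0;0.0028 0.0001 0 0;0 0 0 0")

```text
clock: 41.55
tcp_pos: [0.5023, 0.2251, 0.1905]
orientation: [-2.874, -1.269, -0.002]
contact_force: [2.2, 4.5, 2.2]
grip_width: 0.0234
gripper_force: 22.1
```

```bash
python3 ck.py 36 12 1; python3 tb.py
```

```text
clk 41.55 th 134.1 R-r -0.03mm Frad 1.7 Ftan 4.7 Fz 2.2 z 0.1905 grip 22.1 w 0.0234 circ [545.02 181.01  61.45] bias mm [-0.04 -0.06] maxres 0.28
0.0032 0.0003 0 0;0.0032 0.0004 0 0;0.0031 0.0006 0 0;0.0032 0.0008 0 0;0.0030 0.0010 0 0;0.0031 0.0011 0 0;0.0029 0.0012 0 0;0.0029 0.0015 0 0;0.0028 0.0015 0 0;0.0027 0.0017 0 0;0.0027 0.0019 0 0;0.0025 0.0020 0 0;0 0 0 0
red [350. 229.] 91 [ 0.489 -0.034  0.034]
yel [338. 225.] 83 [0.499 0.002 0.097]
blue [327. 222.] 49 [0.508 0.034 0.098]
green [316. 219.] 59 [0.515 0.064 0.098]
```

>>> arm_command(plan="0.0032 0.0003 0 0;0.0032 0.0004 0 0;0.0031 0.0006 0 0;0.0032 0.0008 0 0;0.0030 0.0010 0 0;0.0031 0.0011 0 0;0.0029 0.0012 0 0;0.0029 0.0015 0 0;0.0028 0.0015 0 0;0.0027 0.0017 0 0;0.0027 0.0019 0 0;0.0025 0.0020 0 0;0 0 0 0")

```text
clock: 43.22
tcp_pos: [0.5354, 0.2415, 0.1902]
orientation: [-2.874, -1.269, 0.001]
contact_force: [-1.1, 3.3, 4.0]
grip_width: 0.0237
gripper_force: 22.3
```

```bash
python3 ck.py 20 8 1; python3 tb.py
```

```text
clk 43.23 th 99.0 R-r -0.18mm Frad 3.5 Ftan -0.5 Fz 4.0 z 0.1902 grip 22.3 w 0.0237 circ [545.02 181.03  61.45] bias mm [-1.05 -0.3 ] maxres 0.29
0.0021 0.0017 0 0;0.0019 0.0018 0 0;0.0019 0.0019 0 0;0.0018 0.0020 0 0;0.0017 0.0021 0 0;0.0016 0.0021 0 0;0.0015 0.0022 0 0;0.0014 0.0023 0 0;0 0 0 0
red [350. 229.] 89 [ 0.489 -0.035  0.034]
yel [339. 225.] 83 [ 0.498 -0.001  0.098]
blue [328. 222.] 51 [0.506 0.031 0.098]
green [317. 220.] 60 [0.514 0.062 0.098]
```

>>> arm_command(plan="0.0021 0.0017 0 0;0.0019 0.0018 0 0;0.0019 0.0019 0 0;0.0018 0.0020 0 0;0.0017 0.0021 0 0;0.0016 0.0021 0 0;0.0015 0.0022 0 0;0.0014 0.0023 0 0;0 0 0 0")

```text
clock: 44.4
tcp_pos: [0.5579, 0.2406, 0.1904]
orientation: [2.874, 1.268, 0.002]
contact_force: [0.5, 5.3, 2.7]
grip_width: 0.023
gripper_force: 22.1
```

```bash
python3 ck.py 20 8 1; python3 tb.py
```

```text
clk 44.40 th 77.8 R-r -0.50mm Frad 5.3 Ftan -0.6 Fz 2.7 z 0.1904 grip 22.1 w 0.0230 circ [545.02 181.03  61.45] bias mm [ 0.16 -0.66] maxres 0.29
0.0014 0.0023 0 0;0.0013 0.0023 0 0;0.0012 0.0024 0 0;0.0011 0.0024 0 0;0.0009 0.0026 0 0;0.0008 0.0025 0 0;0.0006 0.0026 0 0;0.0006 0.0027 0 0;0 0 0 0
red [351. 230.] 81 [ 0.488 -0.036  0.033]
yel [341. 225.] 79 [ 0.497 -0.006  0.096]
blue [329. 222.] 50 [0.506 0.029 0.098]
green [317. 220.] 61 [0.514 0.06  0.098]
```

>>> arm_command(plan="0.0016 0.0022 0 0;0.0015 0.0022 0 0;0.0014 0.0023 0 0;0.0013 0.0023 0 0;0.0009 0.0026 0 0;0.0008 0.0025 0 0;0.0006 0.0026 0 0;0 0 0 0;0 0 0 0")

```text
clock: 45.58
tcp_pos: [0.5753, 0.2347, 0.1903]
orientation: [2.874, 1.267, 0.001]
contact_force: [0.5, 1.4, 2.4]
grip_width: 0.0235
gripper_force: 22.0
```

```bash
python3 adj.py .0002 -.0031; python3 ck.py 10 4 1; python3 tb.py
```

```text
clk 45.58 th 60.6 R-r 0.15mm Frad 1.4 Ftan -0.2 Fz 2.4 z 0.1903 grip 22.0 w 0.0235 circ [545.03 181.05  61.47] bias mm [-0.26 -1.25] maxres 0.29
0.0005 0.0027 0 0;0.0004 0.0026 0 0;0.0003 0.0027 0 0;0.0002 0.0026 0 0;0 0 0 0
red [350. 229.] 86 [ 0.488 -0.035  0.033]
yel [342. 226.] 31 [ 0.497 -0.009  0.045]
blue [329. 222.] 51 [0.506 0.027 0.099]
green [318. 220.] 61 [0.514 0.059 0.097]
```

Yellow has dropped, and the crank is in its easy part with little load. I'll let go, lift, and check.

>>> arm_command(plan="0 0 0 0;0 0 0 0;0 0 0 0;0 0 0 0;0 0 0 0", hand=0)

```text
clock: 46.25
tcp_pos: [0.5747, 0.2354, 0.1902]
orientation: [2.874, 1.269, -0.0]
contact_force: [0.7, -0.4, -0.1]
grip_width: 0.0428
gripper_force: 0.0
```

>>> arm_command(plan="0 0 -0.01 0;0 0 -0.02 0;0 0 -0.03 0;0 0 -0.04 0;0 0 -0.03 0;0 0 0 0;0 0 0 0;0 0 0 0")

```text
clock: 47.25
tcp_pos: [0.5742, 0.2351, 0.3191]
orientation: [2.874, 1.268, -0.003]
contact_force: [0.3, -0.4, -1.0]
grip_width: 0.0424
gripper_force: 0.0
```

```bash
python3 tb.py; python3 - <<'E'
from h import *
o=r.get_obs();print(o['clock'],o['tcp_pos'],o['contact_force'],o['grip_width'])
p2,_=grab('side');p=np.load('last_top.npz')['p']
A=cv2.resize(p[170:270,280:400],(480,400),interpolation=3);B=cv2.resize(p2[160:240,300:364],(320,400),interpolation=3)
cv2.imwrite('pics/e1.png',np.hstack([A,B])[:,:,::-1])
E
```

```text
red [350. 229.] 89 [ 0.488 -0.035  0.034]
yel [341. 227.] 26 [ 0.496 -0.008  0.045]
blue [329. 222.] 52 [0.506 0.027 0.098]
green [318. 220.] 62 [0.514 0.058 0.098]
47.3 [0.57432447 0.23514745 0.3190921 ] [-0.04298391  0.81958182 -1.35959469] 0.04269908127318976
```

View pics/e1.png

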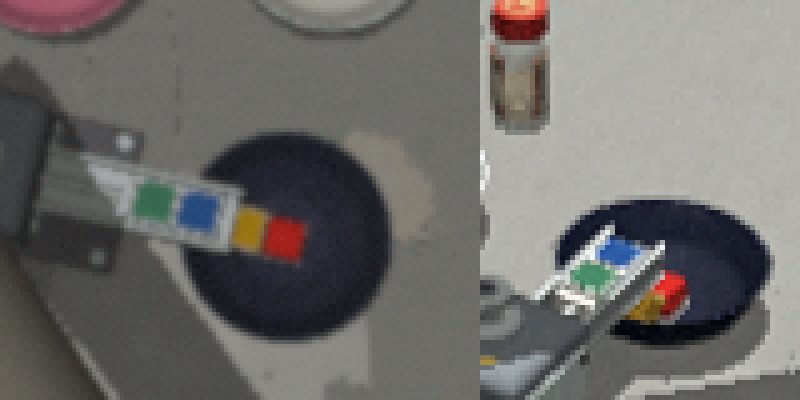

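The picture shows the bowl upright, with red (285,237) and yellow (250,230) lying in it and blue and green still in the magazine. The arm is clear, so I hand in.

```bash
python3 -c "
from h import *
print(ticket.hand_in())"
```

```text
the job is handed in; nothing more can be done
None
```

I handed the job in at about 47 s. The navy bowl stands under the outlet with the red and yellow tubs in it, blue and green are still in the magazine, and the knob is released with the crank at rest. The hand-in returned no verdict.

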